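# Open a spring-return purge valve with its bayonet plug and hold it

### The arm

A 7-joint arm with a two-finger parallel gripper is mounted at the origin on a cart in front of the work surface, level with it; the furniture and walls round the work are solid. World frame = base frame: x ahead of the robot, y to its left, z up, the work surface at z = 0. Lengths are in m, angles in rad, forces in N, time in s.
With the tool pointing down it reaches from about 0.425 to 0.875 m from the base axis. Payload 8.4 kg.
Tool frame: the origin (TCP) lies at the very end of the fingers, on their centre line; the grasp point (between the pads) lies 19 mm behind it (tcp_to_grasp is the distance from the TCP to the grasp point, in m); z points along the fingers, y is the line along which they close (so a half turn about z gives the same grasp; the last joint's range is limited). The gripper opens to 85 mm and grips with 20 to 120 N. Pads are 22 mm wide; open, the fingers measure 114 mm over their backs; the gripper's body (76 mm by 85 mm) begins 54 mm behind the grasp point. The pads swing forward as they close: fully open they stand 13 mm farther back than shut.
Start: joints at [-1.386, 0.333, 0.04, 1.465, -0.013, 1.343, -0.059], TCP at [0.182, 0.624, 0.231] pointing down, gripper open.
Joint ranges: [-2.58, 2.58], [-0.38, 2.09], [-1.3, 1.39], [0.25, 2.4], [-1.5, 4.64], [0.08, 2.09], [-2.65, 2.65]. Speed limits (rad/s): [2.22, 2.22, 2.79, 2.79, 3.14, 3.14, 3.14].

### API

Orientations are given as [roll, pitch, yaw] about the fixed x, y, z axes, in that order (R = Rz(yaw) Ry(pitch) Rx(roll)).
In Python, from rig import state, snapshot, camera_model, sign_off, tcp_to_grasp gives the robot as it stands. The module is installed in compiled form; this text tells all that it offers.
- The arm moves only by the tool drive_tool, never from a script. Its arguments are lists of equal length, an entry for each row: "dp": the shift along the tool's x, y, z in m, a list of three; "rot": the turn, a rotation vector about the tool's x, y, z in degrees, a list of three; "jaw": the finger opening in m, from 0 to 0.0854. A call has 1 to 12 rows; each row shifts and turns the commanded pose from where the row before left it, along the tool's axes as they then stand; what a row does not reach is not made up. A row lasts 1/10 s, in which the tool goes at most 50 mm and 8.59 degrees, less where a joint would pass 70% of its speed; a pose out of reach is approached as far as the arm can. A call is refused whole if a number of a shift passes 0.05 or a number of a turn 8.59, either way. A call with a gripper value outside its range is refused whole. The fingers move at their own pace and stop on an object; "force" is the grip in N (left out, the last holds). Time passes only in rows, so rows that do not move let the fingers close. It gives the time, the measured TCP pose, the force, the opening and the grip force at its end, in the units of the state.
- state(): the state, without advancing time (a new reading comes with each control period).
- snapshot(name): name is "scene" or "side" or "wrist"; returns the picture (420x560x3 uint8, red, green, blue); there is no depth.
- camera_model(name): a dict with "vertical_fov" (degrees; the focal length in pixels is half the picture's height over the tangent of half this angle, whatever the lens; pixels are square), "cx", "cy" (the principal point, pixels), "k1" (the pictures are not rectified: a ray, as slopes to the right and down, at radius r is drawn at 1 + k1 r^2 times it, then the intrinsics apply), "view" (4x4, takes a point from world to camera coordinates); the wrist camera has in their place "tool_from_camera" (4x4, takes a point from camera to tool coordinates, whose origin is the TCP and whose axes are the flange's). Camera axes: x right, y down, z forward; pixel columns grow to the right and rows downward; lengths in m; the calibration is good to about 2 mm. A picture is of the moment at which its call begins: read the wrist's pose just before it. camera_model takes no time and is no camera call.
- sign_off(): hands the job in; it is judged then, once.
The state is a dict: "clock": time; "joints": joint angles; "joint_velocities": joint speeds; "effort": joint torques, N m; "ee_pos": TCP position; "orientation": TCP orientation; "force": force on the tool from outside, world axes, zero at the start; "ft_torque": the same for the moment, N m; "width": finger opening in m; "grip_force": force on a finger pad.
Only numpy, scipy, OpenCV 4.12 (cv2) and the standard library are available. Lean on these libraries where they do the work, as an engineer would, in place of code of your own. Each camera call takes 0.05 s, during which the arm holds its last target. There are 200 camera calls.

### The job

Lift the bayonet plug out of its storage stand and put it, blade first, into the keyhole on top of the purge valve. Push it straight down against the spring until it is fully home, only then turn it a quarter turn clockwise (seen from above), up to the stop, and keep holding it there pushed in and turned: the valve springs shut when let go, so the job finishes with the plug still held in the gripper. Leave the other things on the bench where they are.

Things in the scene. Friction and masses are not known exactly. Their poses are not given: they have to be found in the camera images.
- bayonet_plug: Loose steel plug with grey grip, about 160 g, 97 mm tall, upright in its stand. Origin: centre of its lower end; z up, x along its blade. From the bottom: blade of two opposite ribs, 38 mm tip to tip in x, 6 mm thick in y, z 0 (rounded edge) to 26 mm; stem 20 mm dia, z 12-44; shoulder 39 mm dia, z 44-48; collar 56 mm dia, z 48-53; grip block above. A half turn about z fits the same.
- plug_grip (a point): Point on the plug's axis, 82 mm above its origin, in the grip block: 40 mm along the plug's x, 24 mm across y (two flat faces to pinch), z 53 to 97 mm. Axes as the plug's.
- plug_stand: Storage stand, fixed: a grey tube, 54 mm outside and 42 mm inside diameter, rim 54 mm high, on an 80 x 80 mm foot plate. Origin: centre of the underside, on the bench; z up. The plug hangs in it by its collar, the plug's origin 6 mm above the bench; lifting it out takes 50 mm straight up.
- valve_socket: Purge valve, fixed: round grey housing with an aluminium top, 72 mm dia, 48 mm high, on a 100 x 100 mm base plate, with low hose barbs at +y and -y (66 mm out, 20 mm up). Origin: centre of the underside, on the bench; z up, x along the keyhole's slots.
- valve_mouth (a point): Centre of the keyhole, on the valve's top, 48 mm above the bench; axes as the valve's. The roof is 10 mm thick (38 to 48 mm up); the keyhole is a round hole 25 mm dia with two slots 10 mm wide along +x and -x, 44 mm from end to end. The plug's blade goes in along the slots.
- plunger (a joint): How far the sprung rotor under the roof is pushed down (m): 0 at rest, 0.016 fully home (end stop); spring 2.8 N to 8.4 N up. The blade meets it with the plug's origin 22 mm above the bench, ribs level with the roof's top; fully home the origin is at 6 mm. From 10 mm of push the ribs are under the roof and the plug can turn.
- rotor (a joint): Turn of the rotor (rad), clockwise seen from above (negative about z up): 0 at rest, in line with the slots; 1.5 at the stop. The plug's blade sits in the rotor's 10 mm wide groove and turns it, with about 0.1 rad of play either way. A spring of 0.02 N m (at 0) to 0.1 N m turns it back: let go, it springs back.
- tape_roll: Bystander: a roll of lab tape lying flat, 60 mm across, 19 mm high. Origin: centre of its underside.
- beaker: Bystander: a glass beaker, 54 mm across, 68 mm high. Origin: centre of its underside.
- bottle: Bystander: a small white reagent bottle with screw cap, 51 mm across, 95 mm high. Origin: centre of its underside.
- tube_rack: Bystander: a rack of closed micro tubes, 52 x 105 mm, 52 mm high. Origin: centre of its underside.
- carton: Bystander: a small carton, 62 x 62 mm, 42 mm high. Origin: centre of its underside.
- petri_dish: Bystander: a closed petri dish, 60 mm across, 15 mm high. Origin: centre of its underside.
Things that resemble listed ones, but are neither listed nor needed, are in the scene too. What is shaped like the bayonet_plug but brown or red is not meant.

How it is judged:
On the way, in this order (a step that is already met when the one before it is completed fails the run):
1. the plug is lifted clear out of its stand (z of bayonet_plug in the frame of plug_stand above 0.05 m and contact force between the fingers and bayonet_plug above 1 N), for 0.05 s.
2. the plug is pushed home in the valve before it is turned (horizontal distance between bayonet_plug and valve_socket below 0.006 m and angle between bayonet_plug's own z axis and vertical below 0.12 rad and value of joint plunger above 0.012 m and value of joint rotor below 0.35 rad), for 0.1 s.
At the end, for the whole second after the job is handed in: The plug stands upright in the valve (within 6 mm of its axis, tilt under 0.12 rad), pushed in at least 12.5 of 16 mm (its origin less than 12 mm above the bench), with the rotor turned at least 1.2 of 1.5 rad, the plug itself over 1.1 rad from the slots, at rest and still held between the fingers (horizontal distance between bayonet_plug and valve_socket below 0.006 m and angle between bayonet_plug's own z axis and vertical below 0.12 rad and value of joint plunger above 0.0125 m and value of joint rotor above 1.2 rad and velocity of joint rotor below 0.1 rad/s and height (world z) of bayonet_plug below 0.012 m and angle between the x axis of bayonet_plug and the x axis of valve_socket, either way round above 1.1 rad and contact force between the fingers and bayonet_plug above 1 N and linear speed of bayonet_plug below 0.02 m/s); the arm keeps its last pose, push and grip.
It fails at once if a bystander is moved more than 25 mm or tipped over (distance of any of tape_roll, beaker, bottle, tube_rack, carton, petri_dish from where it was at the start of the episode above 0.025 m or angle between any of tape_roll, beaker, bottle, tube_rack, carton, petri_dish's own z axis and vertical above 0.5 rad).
It also fails if it takes over 42 s, if anything falls off the work surface, if the arm or the gripper's body presses on something with over 40 N, if the wrist force passes 120 N, or if a joint passes its speed limit or range.

## Working session

There is one attempt and no reset: what is moved stays moved. The work goes in short steps, Python scripts to look and compute and a tool call to move; the robot and the scene stay as the last step left them, time stands still between calls to the robot, and variables do not carry over. Pictures are saved under pics/ and viewed, at most 10 in all, crops included, and the job is handed in when it is done.

Besides the shell and the picture viewer there is one more tool, called after ">>>" by a JSON object that holds its "fn" and its "kwargs". drive_tool: Moves the arm, as the interface text tells. Its arguments: {"type":"object","properties":{"dp":{"type":"array","items":{"type":"array","items":{"type":"number"}}},"rot":{"type":"array","items":{"type":"array","items":{"type":"number"}}},"jaw":{"type":"array","items":{"type":"number"}},"force":{"type":"number"}},"required":["dp","rot","jaw"]}

```bash
mkdir -p pics; cat > h.py <<'E'
import numpy as np, cv2, json
from rig import state, snapshot, camera_model, sign_off, tcp_to_grasp
from scipy.spatial.transform import Rotation as R
def K(m):
    f=210/np.tan(np.radians(m["vertical_fov"])/2); return f
def pose(s=None):
    s=s or state(); T=np.eye(4); T[:3,:3]=R.from_euler('xyz',s["orientation"]).as_matrix(); T[:3,3]=s["ee_pos"]; return T
def ray(name,uv,T=None):
    m=camera_model(name); f=K(m)
    Kc=np.array([[f,0,m["cx"]],[0,f,m["cy"]],[0,0,1]])
    p=cv2.undistortPoints(np.array([[uv]],float),Kc,np.array([m["k1"],0,0,0.]))[0,0]
    C=(T@np.array(m["tool_from_camera"])) if name=="wrist" else np.linalg.inv(np.array(m["view"]))
    return C[:3,3],C[:3,:3]@np.array([p[0],p[1],1])
def onz(name,uv,z,T=None):
    o,d=ray(name,uv,T); return o+d*(z-o[2])/d[2]
def proj(name,P,T=None):
    m=camera_model(name); f=K(m)
    V=np.linalg.inv(T@np.array(m["tool_from_camera"])) if name=="wrist" else np.array(m["view"])
    c=V@np.r_[P,1]; x=c[:2]/c[2]; x=x*(1+m["k1"]*(x@x)); return x*f+[m["cx"],m["cy"]]
def snap(name,fn):
    T=pose(); im=snapshot(name); cv2.imwrite("pics/"+fn+".png",im[:,:,::-1]); np.save("pics/"+fn+"_T.npy",T); return im,T
E
python3 - <<'E'
from h import *
print(state(),tcp_to_grasp)
for n in("scene","side","wrist"):snap(n,n+"0")
for n in("scene","side","wrist"):
  m=camera_model(n);print({k:np.round(v,3).tolist() for k,v in m.items()})
a=cv2.imread("pics/scene0.png");b=cv2.imread("pics/side0.png")
E
```

```text
{'clock': 0.0, 'joints': array([-1.38622652,  0.33387513,  0.03987055,  1.46627358, -0.01340866,
        1.34333292, -0.05848982]), 'joint_velocities': array([-0.00043284, -0.00016225, -0.00014281, -0.00016276, -0.00053479,
       -0.00063366, -0.00097029]), 'effort': array([ 2.45394403e-06, -6.58554125e+01,  1.36567991e+00, -4.05558300e+01,
        1.68292044e-02,  1.28236230e-02, -1.09489608e-05]), 'ee_pos': array([0.18187695, 0.62354735, 0.23044323]), 'orientation': array([-3.13997268e+00,  9.92890119e-05,  2.85781696e+00]), 'force': array([-0.08742074,  0.76310745,  0.28261528]), 'ft_torque': array([-0.01379927, -0.05500215,  0.0367862 ]), 'grip_force': 0.0, 'width': 0.08522973950019747} 0.0187
{'vertical_fov': 56.661, 'cx': 281.117, 'cy': 215.034, 'k1': -0.106, 'view': [[-0.901, -0.434, -0.023, 0.483], [-0.202, 0.464, -0.862, 0.187], [0.385, -0.772, -0.506, 1.04], [0.0, 0.0, 0.0, 1.0]]}
{'vertical_fov': 56.184, 'cx': 282.308, 'cy': 215.377, 'k1': -0.041, 'view': [[0.971, -0.239, -0.016, -0.521], [-0.153, -0.569, -0.808, 0.149], [0.183, 0.787, -0.589, 0.999], [0.0, 0.0, 0.0, 1.0]]}
{'vertical_fov': 60.891, 'cx': 280.849, 'cy': 214.917, 'k1': 0.017, 'tool_from_camera': [[-0.001, -0.948, -0.317, 0.082], [1.0, -0.0, -0.001, 0.0], [0.0, -0.317, 0.948, -0.142], [0.0, 0.0, 0.0, 1.0]]}
```

View pics/scene0.png

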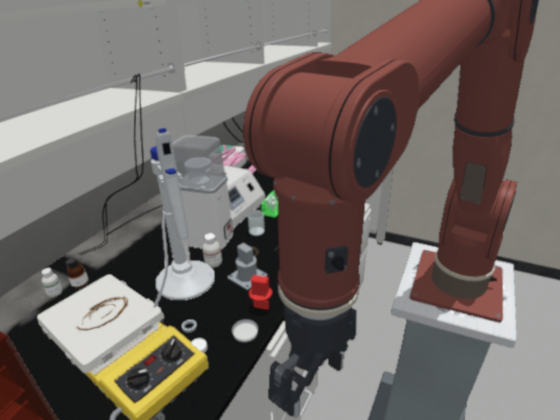

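View pics/side0.png

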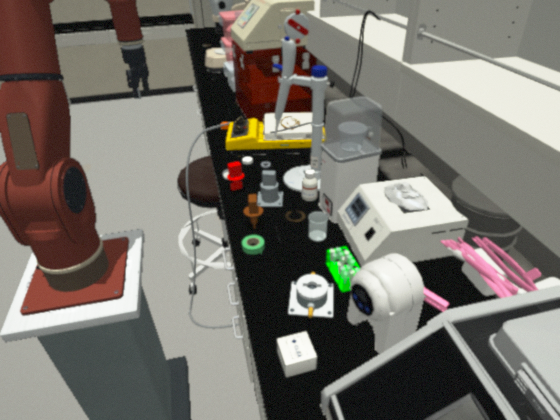

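Side view: the candidates for the plug are grey at (269,187) in a tube on a plate, red at (235,175) and brown at (253,210). I choose the grey one. The valve is at (312,292). Next is a close crop to check the choice.

```bash
python3 - <<'E'
from h import *
b=cv2.imread("pics/side0.png")
cv2.imwrite("pics/crop1.png",cv2.resize(b[150:330,215:365],None,fx=3.3,fy=3.3,interpolation=cv2.INTER_CUBIC)[:595])
for n,uv,z in [("plate valve",(312,297),.0),("valvetop",(312,283),.048),("stand foot",(269,201),0),("plug top",(269,173),.103),("tape",(253,243),.01),("rack",(343,262),.05),("carton",(296,345),.04),("beaker",(317,238),0),("bottle",(310,200),0),("brown",(253,225),0),("red",(235,187),0)]: print(n,onz("side",uv,z).round(3))
print("plug scene", onz("scene",(246,247),.103).round(3))
E
```

```text
plate valve [ 0.553 -0.225  0.   ]
valvetop [ 0.551 -0.226  0.048]
stand foot [0.541 0.197 0.   ]
plug top [0.544 0.195 0.103]
tape [ 0.453 -0.007  0.01 ]
rack [ 0.643 -0.18   0.05 ]
carton [ 0.473 -0.371  0.04 ]
beaker [ 0.631 -0.02   0.   ]
bottle [0.668 0.168 0.   ]
brown [0.469 0.086 0.   ]
red [0.448 0.309 0.   ]
plug scene [0.539 0.206 0.103]
```

View pics/crop1.png

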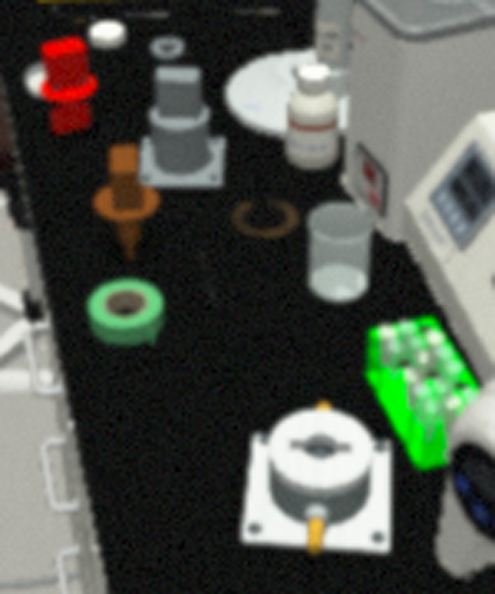

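Crop: the grey plug (crop 178,90) stands in a grey tube on a plate, so the choice is right. The keyhole is at crop (320,447), with its slots running left to right. Before moving, I'll check the tall pipette stand near the plug.

```bash
cat >> h.py <<'E'
def tri(a,b):
    (o1,d1),(o2,d2)=a,b
    t=np.linalg.lstsq(np.c_[d1,-d2],o2-o1,rcond=None)[0]
    p,q=o1+d1*t[0],o2+d2*t[1]; return (p+q)/2,np.linalg.norm(p-q)
E
python3 - <<'E'
from h import *
for s,c in [((319,68),(171,171)),((319,68),(162,130)),((290,40),(162,130)),((290,40),(155,152))]: print(tri(ray("side",s),ray("scene",c)))
print(onz("side",(300,178),0),onz("scene",(185,278),0))
print("plug tri",tri(ray("side",(269,173)),ray("scene",(246,247))))
print("white dev",onz("side",(390,345),0), onz("side",(385,265),.15))
E
```

```text
(array([0.70436014, 0.27919958, 0.35263263]), np.float64(0.05919215846230421))
(array([0.71600658, 0.24524356, 0.40230166]), np.float64(0.03267209477987459))
(array([0.646802  , 0.32689779, 0.44957672]), np.float64(0.0006335437894635691))
(array([0.6492269 , 0.36449628, 0.42765851]), np.float64(0.030490062274379517))
[0.6751676  0.30793825 0.        ] [0.70117481 0.28466892 0.        ]
plug tri (array([0.54404282, 0.20006543, 0.09892423]), np.float64(0.0030373077264840872))
white dev [ 6.70501050e-01 -3.93225965e-01 -1.11022302e-16] [ 0.67620438 -0.30946537  0.15      ]
```

>>> {"fn": "drive_tool", "kwargs": {"dp": [[-0.036, -0.024, 0], [-0.036, -0.024, 0], [-0.036, -0.024, 0], [-0.036, -0.024, 0], [-0.036, -0.024, 0], [-0.036, -0.024, 0], [-0.036, -0.024, 0], [-0.036, -0.024, 0], [-0.036, -0.024, 0], [-0.036, -0.024, 0], [-0.036, -0.024, 0], [-0.036, -0.024, 0]], "rot": [[0, 0, 0], [0, 0, 0], [0, 0, 0], [0, 0, 0], [0, 0, 0], [0, 0, 0], [0, 0, 0], [0, 0, 0], [0, 0, 0], [0, 0, 0], [0, 0, 0], [0, 0, 0]], "jaw": [0.085, 0.085, 0.085, 0.085, 0.085, 0.085, 0.085, 0.085, 0.085, 0.085, 0.085, 0.085]}}

```text
clock: 1.35
ee_pos: [0.5168, 0.2249, 0.2313]
orientation: [3.142, -0.0, 2.858]
force: [1.4, 0.4, 0.5]
width: 0.0847
grip_force: 0.0
```

```bash
python3 - <<'E'
from h import *
im,T=snap("wrist","w1");print(T.round(3),state()["orientation"],state()["joints"].round(2))
print(proj("wrist",[.543,.199,.103],T))
E
```

```text
[[-0.96   0.28  -0.     0.517]
 [ 0.28   0.96   0.     0.225]
 [ 0.     0.    -1.     0.231]
 [ 0.     0.     0.     1.   ]] [-3.13944763  0.00329345  2.84965608] [-0.82  0.16  0.39  1.69 -0.06  1.3   0.86]
[259.42555216 242.66641066]
```

View pics/w1.png

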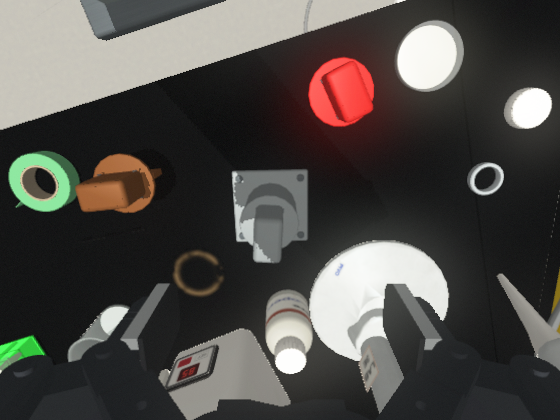

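The wrist view shows the grip block at (267,235), with its stand plate at (233–307,170–240). I need the corners of the top face, so I'll crop closer.

```bash
python3 - <<'E'
from h import *
a=cv2.imread("pics/w1.png")[160:275,220:320]
g=cv2.resize(a,None,fx=5,fy=5,interpolation=cv2.INTER_CUBIC)
cv2.imwrite("pics/crop2.png",cv2.convertScaleAbs(g,alpha=1.4))
E
```

```text
(no output)
```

View pics/crop2.png

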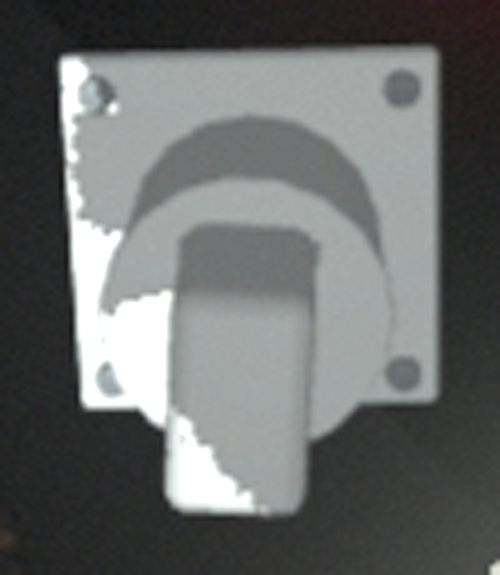

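```bash
python3 - <<'E'
from h import *
T=np.load("pics/w1_T.npy")
f=lambda x,y:((x-2)/5+220,(y-2)/5+160)
c=np.array([onz("wrist",f(*p),.103,T) for p in [(172,294),(314,294),(306,513),(166,513)]])
print(c.round(4),c.mean(0)); print("sides",[np.linalg.norm(c[i]-c[i-1]).round(4) for i in range(4)])
for i,j in((0,3),(1,2),(0,1),(3,2)):
  d=c[j]-c[i]; print(np.degrees(np.arctan2(d[1],d[0])))
p=np.array([onz("wrist",f(*q),.005,T) for q in [(61,55),(437,48),(438,402),(82,407)]])
print(p.round(4),p.mean(0)); print([np.linalg.norm(p[i]-p[i-1]).round(4) for i in range(4)])
l,r=onz("wrist",f(103,305),.059,T),onz("wrist",f(392,305),.059,T);print("collar",(l+r)/2,np.linalg.norm(l-r))
E
```

```text
[[0.5217 0.2011 0.103 ]
 [0.5281 0.2229 0.103 ]
 [0.5648 0.2108 0.103 ]
 [0.5583 0.1884 0.103 ]] [0.54323329 0.20582739 0.103     ]
sides [np.float64(0.0387), np.float64(0.0227), np.float64(0.0387), np.float64(0.0234)]
-19.129253768384036
-18.193606569854502
73.7125321484402
73.7050717766616
[[0.4952 0.1779 0.005 ]
 [0.5158 0.2536 0.005 ]
 [0.5928 0.2332 0.005 ]
 [0.5717 0.1568 0.005 ]] [0.54387835 0.20537892 0.005     ]
[np.float64(0.0794), np.float64(0.0784), np.float64(0.0797), np.float64(0.0793)]
collar [0.5413207  0.20633705 0.059     ] 0.05387643536532672
```

The plug is at (0.543,0.206), with its x axis at about -17°. The top face measures 38.7×23 mm and the plate 79 mm, which fits the sizes given. The tool yaw already suits the grasp, so I'll go down, grasp and check.

>>> {"fn": "drive_tool", "kwargs": {"dp": [[-0.0157, -0.0056, 0], [-0.015, -0.0055, 0], [0, 0, 0], [0, 0, 0.04], [0, 0, 0.04], [0, 0, 0.04], [0, 0, 0.03], [0, 0, 0.0133], [0, 0, 0], [0, 0, 0], [0, 0, 0], [0, 0, 0]], "rot": [[0, 0, 0.7], [0, 0, 0], [0, 0, 0], [0, 0, 0], [0, 0, 0], [0, 0, 0], [0, 0, 0], [0, 0, 0], [0, 0, 0], [0, 0, 0], [0, 0, 0], [0, 0, 0]], "jaw": [0.085, 0.085, 0.085, 0.085, 0.085, 0.085, 0.085, 0.085, 0.085, 0.01, 0.01, 0.01], "force": 60}}

```text
clock: 2.6
ee_pos: [0.5432, 0.2077, 0.0696]
orientation: [3.14, 0.002, 2.846]
force: [-0.4, -0.7, -0.1]
width: 0.0438
grip_force: 0.0
```

>>> {"fn": "drive_tool", "kwargs": {"dp": [[0, 0, 0], [0, 0, 0], [0, 0, 0]], "rot": [[0, 0, 0], [0, 0, 0], [0, 0, 0]], "jaw": [0.01, 0.01, 0.01]}}

```text
clock: 2.9
ee_pos: [0.5428, 0.207, 0.069]
orientation: [3.141, 0.001, 2.845]
force: [-1.1, -1.7, 7.0]
width: 0.0231
grip_force: 58.4
```

>>> {"fn": "drive_tool", "kwargs": {"dp": [[0, 0, -0.02], [0, 0, -0.03], [0, 0, -0.035], [0, 0, -0.035], [0, 0, -0.01], [0, 0, 0]], "rot": [[0, 0, 0], [0, 0, 0], [0, 0, 0], [0, 0, 0], [0, 0, 0], [0, 0, 0]], "jaw": [0.01, 0.01, 0.01, 0.01, 0.01, 0.01], "force": 90}}

```text
clock: 3.5
ee_pos: [0.5431, 0.2075, 0.1995]
orientation: [3.139, 0.002, 2.846]
force: [-0.8, 0.3, -1.6]
width: 0.0232
grip_force: 87.9
```

>>> {"fn": "drive_tool", "kwargs": {"dp": [[-0.006, -0.019, 0], [-0.012, -0.038, 0], [-0.012, -0.038, 0], [-0.012, -0.038, 0], [-0.012, -0.038, 0], [-0.012, -0.038, 0], [-0.012, -0.038, 0], [-0.012, -0.038, 0], [-0.006, -0.019, 0], [0, 0, 0], [0, 0, 0]], "rot": [[0, 0, 0], [0, 0, 0], [0, 0, 0], [0, 0, 0], [0, 0, 0], [0, 0, 0], [0, 0, 0], [0, 0, 0], [0, 0, 0], [0, 0, 0], [0, 0, 0]], "jaw": [0.01, 0.01, 0.01, 0.01, 0.01, 0.01, 0.01, 0.01, 0.01, 0.01, 0.01]}}

```text
clock: 4.6
ee_pos: [0.5443, -0.1121, 0.1965]
orientation: [-3.141, -0.002, 2.844]
force: [-0.2, 0.8, -1.5]
width: 0.0229
grip_force: 87.9
```

```bash
python3 - <<'E'
from h import *
im,T=snap("wrist","w2");print(T.round(4),state()["joints"].round(2))
print(proj("wrist",[.552,-.226,.048],T))
E
```

```text
[[-9.561e-01  2.931e-01 -2.500e-03  5.443e-01]
 [ 2.931e-01  9.561e-01  0.000e+00 -1.121e-01]
 [ 2.400e-03 -7.000e-04 -1.000e+00  1.965e-01]
 [ 0.000e+00  0.000e+00  0.000e+00  1.000e+00]] [-0.42  0.18  0.61  1.77 -0.11  1.23  1.5 ]
[159.60826185 242.92115929]
```

View pics/w2.png

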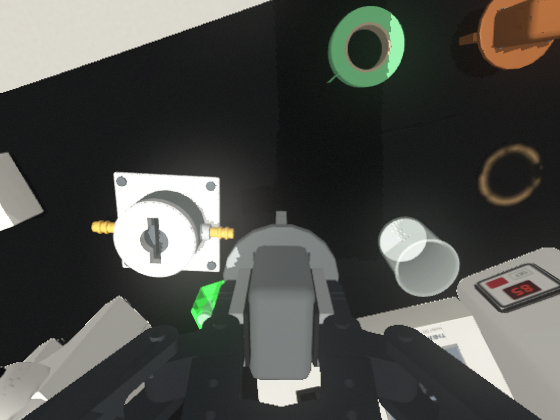

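Wrist view: the plug is held upright, with one blade end visible at (281,217). The valve top is centred near (155,240), with its slots running nearly along image vertical, (152,218) to (156,263). The white device is at lower left. I'll measure the keyhole in a crop.

```bash
python3 - <<'E'
from h import *
a=cv2.imread("pics/w2.png")[165:285,85:240]
g=cv2.cvtColor(a,cv2.COLOR_BGR2GRAY)
cv2.imwrite("pics/crop3.png",cv2.resize(a,None,fx=5,fy=5,interpolation=cv2.INTER_CUBIC))
E
```

```text
(no output)
```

View pics/crop3.png

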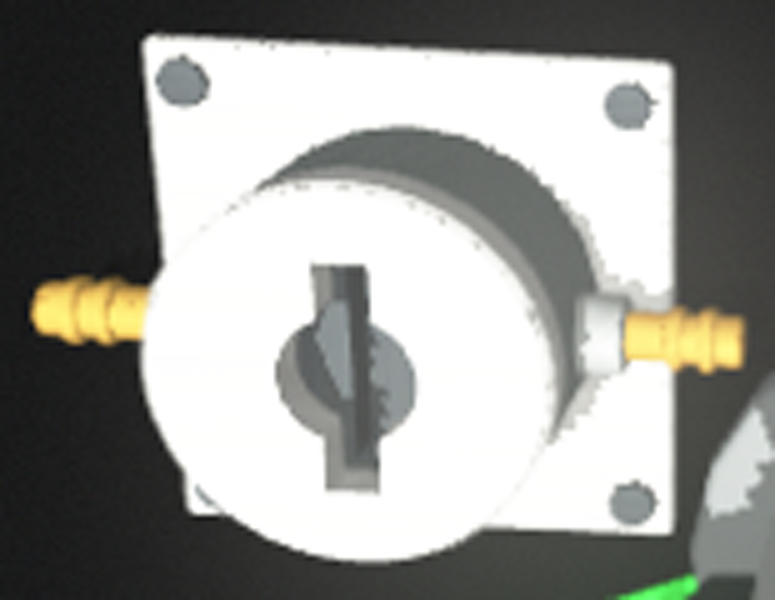

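```bash
python3 - <<'E'
from h import *
T=np.load("pics/w2_T.npy")
f=lambda x,y:((x-2)/5+85,(y-2)/5+165)
def q(pts,z):
  c=np.array([onz("wrist",f(*p),z,T) for p in pts]);print(c.mean(0).round(4),[np.linalg.norm(c[i]-c[i-1]).round(4) for i in range(4)]);
  for i,j in((0,3),(1,2),(0,1),(3,2)):
    d=c[j]-c[i];print("  ",np.degrees(np.arctan2(d[1],d[0])).round(2))
q([(311,265),(367,264),(380,491),(326,491)],.048)
q([(145,35),(674,64),(674,534),(190,514)],.005)
l,r=onz("wrist",f(276,380),.048,T),onz("wrist",f(416,380),.048,T);print((l+r)/2,np.linalg.norm(l-r))
l,r=onz("wrist",f(142,350),.048,T),onz("wrist",f(556,385),.048,T);print("disc",(l+r)/2,np.linalg.norm(l-r))
# plug in hand
w=lambda p:proj("wrist",(T@np.r_[p,1])[:3],T).round(1)
for x in(.019,): 
  for z in (.037,.063): print("rib end",z,w([x,.003,z]),w([x,-.003,z]))
print("collar",w([.028,0,.015]),w([.028,0,.010]),w([0,.028,.01]),w([0,-.028,.01]))
print("grip top edge",w([.02,.012,-.034]),w([.02,-.012,-.034]),w([-.02,.012,-.034]),w([-.02,-.012,-.034]), "shank foot",w([.02,.012,.010]),w([.02,-.012,.010]))
a=cv2.imread("pics/w2.png")[200:300,220:345]
cv2.imwrite("pics/crop4.png",cv2.convertScaleAbs(cv2.resize(a,None,fx=5,fy=5,interpolation=cv2.INTER_CUBIC),alpha=1.5))
E
```

```text
[ 0.5485 -0.23    0.048 ] [np.float64(0.0428), np.float64(0.0096), np.float64(0.043), np.float64(0.0096)]
   -20.19
   -20.12
   74.02
   72.85
[ 0.5487 -0.2295  0.005 ] [np.float64(0.1002), np.float64(0.0994), np.float64(0.0994), np.float64(0.0995)]
   -20.19
   -20.17
   69.79
   70.21
[ 0.54847588 -0.2299701   0.048     ] 0.024438059642673416
disc [ 0.54651527 -0.22836006  0.048     ] 0.0716678871527217
rib end 0.037 [286.5 220.4] [275.2 220.4]
rib end 0.063 [285.8 206. ] [275.8 206. ]
collar [280.8 217.8] [280.8 221.4] [339.7 276.9] [221.9 276.9]
grip top edge [315.9 286.6] [245.5 286.6] [312.8 381.1] [248.8 381.1] shank foot [307.  237.8] [254.6 237.9]
```

View pics/crop4.png

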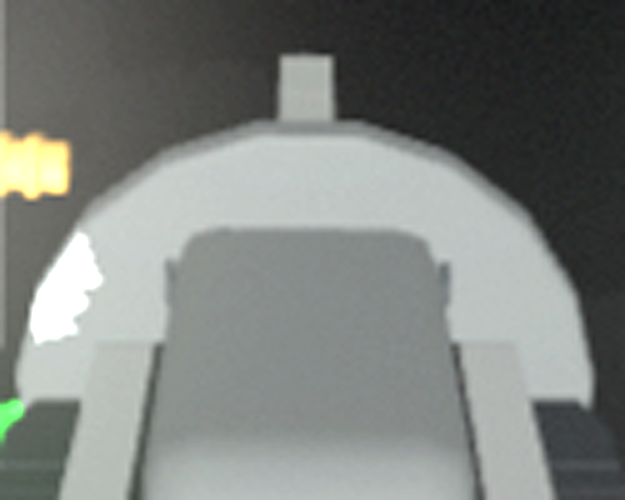

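```bash
python3 - <<'E'
from h import *
T=np.load("pics/w2_T.npy")
for z in(.0,.1,.15,.2): print(z,onz("wrist",(122,297),z,T).round(3),onz("side",(352,285),z).round(3),onz("side",(375,258),z).round(3))
E
```

```text
0.0 [ 0.612 -0.312  0.   ] [ 0.658 -0.213  0.   ] [ 0.753 -0.138  0.   ]
0.1 [ 0.569 -0.246  0.1  ] [ 0.614 -0.3    0.1  ] [ 0.695 -0.236  0.1  ]
0.15 [ 0.548 -0.213  0.15 ] [ 0.591 -0.344  0.15 ] [ 0.666 -0.285  0.15 ]
0.2 [ 0.526 -0.18   0.2  ] [ 0.569 -0.388  0.2  ] [ 0.636 -0.334  0.2  ]
```

>>> {"fn": "drive_tool", "kwargs": {"dp": [[-0.009, -0.028, 0], [-0.009, -0.028, 0], [-0.009, -0.028, 0], [-0.0099, -0.0273, 0], [0, 0, 0], [0, 0, 0]], "rot": [[0, 0, 0], [0, 0, 0], [0, 0, 0], [0, 0, 0], [0, 0, 3.0], [0, 0, 0]], "jaw": [0.01, 0.01, 0.01, 0.01, 0.01, 0.01]}}

```text
clock: 5.25
ee_pos: [0.5482, -0.2283, 0.1972]
orientation: [-3.141, -0.001, 2.793]
force: [0.1, 0.6, -1.2]
width: 0.023
grip_force: 88.0
```

```bash
python3 - <<'E'
from h import *
a=[state() for _ in range(1)]
im,T=snap("side","s2");snap("wrist","w3");s=state();print(T.round(4)[:3,3],s["ee_pos"],s["orientation"],s["joints"].round(2),s["force"])
a=cv2.imread("pics/s2.png")[170:330,200:420];b=cv2.imread("pics/w3.png")
a=cv2.resize(a,None,fx=2.6,fy=2.6,interpolation=cv2.INTER_CUBIC)
cv2.imwrite("pics/crop5.png",a)
E
```

```text
[ 0.5482 -0.2283  0.1972] [ 0.54852274 -0.22712219  0.19741687] [ 3.14114773e+00 -1.08057314e-03  2.79680611e+00] [-0.25  0.28  0.69  1.68 -0.18  1.25  1.7 ] [-0.18231386 -0.55572717 -2.24475428]
```

View pics/crop5.png

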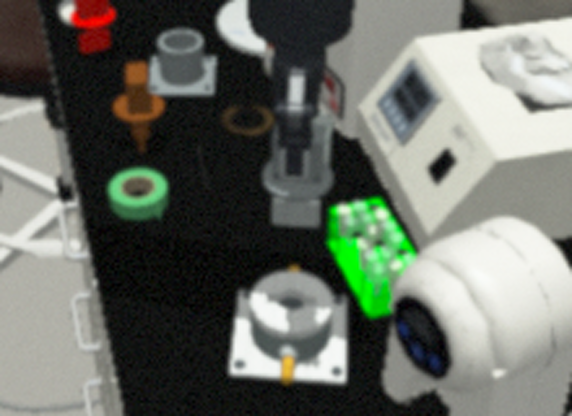

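Side crop: the plug hangs upright over the valve at crop (292,305), and the round white head at crop (470,300) is well clear of the gripper. I'll go down to just above the mouth, then feel the way in.

>>> {"fn": "drive_tool", "kwargs": {"dp": [[0, 0, 0.03], [0, 0, 0.03], [0, 0, 0.018], [0, 0, 0], [0, 0, 0]], "rot": [[0, 0, 0], [0, 0, 0], [0, 0, 0], [0, 0, 0], [0, 0, 0]], "jaw": [0.01, 0.01, 0.01, 0.01, 0.01]}}

```text
clock: 5.85
ee_pos: [0.5486, -0.228, 0.1204]
orientation: [3.141, -0.0, 2.795]
force: [0.8, 0.7, -0.1]
width: 0.0226
grip_force: 88.1
```

>>> {"fn": "drive_tool", "kwargs": {"dp": [[0, 0, 0.005], [0, 0, 0.005], [0, 0, 0.003], [0, 0, 0]], "rot": [[0, 0, 0], [0, 0, 0], [0, 0, 0], [0, 0, 0]], "jaw": [0.01, 0.01, 0.01, 0.01]}}

```text
clock: 6.25
ee_pos: [0.5481, -0.2288, 0.1068]
orientation: [-3.142, -0.0, 2.793]
force: [-0.7, 0.7, -0.8]
width: 0.023
grip_force: 88.1
```

>>> {"fn": "drive_tool", "kwargs": {"dp": [[0, 0, 0.004], [0, 0, 0.004], [0, 0, 0.004], [0, 0, 0]], "rot": [[0, 0, 0], [0, 0, 0], [0, 0, 0], [0, 0, 0]], "jaw": [0.01, 0.01, 0.01, 0.01]}}

```text
clock: 6.65
ee_pos: [0.5479, -0.2287, 0.0943]
orientation: [-3.141, -0.001, 2.793]
force: [0.0, 1.3, -1.6]
width: 0.0227
grip_force: 88.1
```

>>> {"fn": "drive_tool", "kwargs": {"dp": [[0, 0, 0.004], [0, 0, 0.004], [0, 0, 0.004], [0, 0, 0]], "rot": [[0, 0, 0], [0, 0, 0], [0, 0, 0], [0, 0, 0]], "jaw": [0.01, 0.01, 0.01, 0.01]}}

```text
clock: 7.05
ee_pos: [0.5483, -0.2289, 0.0827]
orientation: [-3.141, 0.0, 2.793]
force: [-0.1, 0.5, 1.1]
width: 0.023
grip_force: 88.3
```

>>> {"fn": "drive_tool", "kwargs": {"dp": [[0, 0, 0.004], [0, 0, 0.004], [0, 0, 0.003], [0, 0, 0]], "rot": [[0, 0, 0], [0, 0, 0], [0, 0, 0], [0, 0, 0]], "jaw": [0.01, 0.01, 0.01, 0.01]}}

```text
clock: 7.45
ee_pos: [0.5485, -0.229, 0.072]
orientation: [-3.141, 0.0, 2.793]
force: [-0.6, 1.2, 4.8]
width: 0.0229
grip_force: 88.7
```

>>> {"fn": "drive_tool", "kwargs": {"dp": [[0, 0, 0.0015], [0, 0, 0.001], [0, 0, 0]], "rot": [[0, 0, 0], [0, 0, 0], [0, 0, 0]], "jaw": [0.01, 0.01, 0.01]}}

```text
clock: 7.75
ee_pos: [0.5485, -0.229, 0.0698]
orientation: [3.142, 0.001, 2.793]
force: [-1.1, 0.2, 5.7]
width: 0.0228
grip_force: 88.8
```

>>> {"fn": "drive_tool", "kwargs": {"dp": [[0, 0, 0.001], [0, 0, 0.001], [0, 0, 0], [0, 0, 0]], "rot": [[0, 0, 0], [0, 0, 0], [0, 0, 0], [0, 0, 0]], "jaw": [0.01, 0.01, 0.01, 0.01]}}

```text
clock: 8.15
ee_pos: [0.5487, -0.2291, 0.0689]
orientation: [3.141, 0.001, 2.793]
force: [-4.1, 1.6, 15.7]
width: 0.0228
grip_force: 90.9
```

>>> {"fn": "drive_tool", "kwargs": {"dp": [[0, 0, 0], [0, 0, 0], [0, 0, 0], [0, 0, 0], [0, 0, 0]], "rot": [[0, 0, 6], [0, 0, 8], [0, 0, 8], [0, 0, 8], [0, 0, 0]], "jaw": [0.01, 0.01, 0.01, 0.01, 0.01]}}

```text
clock: 8.65
ee_pos: [0.5495, -0.2293, 0.0689]
orientation: [3.14, 0.002, 2.265]
force: [-1.5, 0.9, 11.7]
width: 0.0226
grip_force: 90.1
```

>>> {"fn": "drive_tool", "kwargs": {"dp": [[0, 0, 0], [0, 0, 0], [0, 0, 0], [0, 0, 0], [0, 0, 0]], "rot": [[0, 0, 8], [0, 0, 8], [0, 0, 8], [0, 0, 6], [0, 0, 0]], "jaw": [0.01, 0.01, 0.01, 0.01, 0.01]}}

```text
clock: 9.15
ee_pos: [0.5497, -0.2295, 0.0689]
orientation: [3.139, 0.002, 1.742]
force: [0.9, -0.3, 12.7]
width: 0.0233
grip_force: 90.1
```

>>> {"fn": "drive_tool", "kwargs": {"dp": [[0, 0, 0], [0, 0, 0], [0, 0, 0], [0, 0, 0], [0, 0, 0]], "rot": [[0, 0, 8], [0, 0, 8], [0, 0, 7], [0, 0, 3], [0, 0, 0]], "jaw": [0.01, 0.01, 0.01, 0.01, 0.01]}}

```text
clock: 9.65
ee_pos: [0.5499, -0.2297, 0.069]
orientation: [3.138, 0.001, 1.29]
force: [1.2, 0.0, 11.6]
width: 0.0229
grip_force: 89.8
```

```bash
python3 - <<'E'
from h import *
s=state();print(s["ft_torque"],s["force"],s["orientation"],s["joints"].round(2),s["ee_pos"])
E
```

```text
[-0.03942297 -0.26700595  0.01616564] [ 1.2477856   0.03554676 11.62770449] [3.13809160e+00 7.48071344e-04 1.29047623e+00] [-0.43  0.53  0.97  1.82 -0.5   1.06  0.45] [ 0.54990471 -0.22970776  0.06895622]
```

>>> {"fn": "drive_tool", "kwargs": {"dp": [[0, 0, 0], [0, 0, 0], [0, 0, 0]], "rot": [[0, 0, 2], [0, 0, 2], [0, 0, 0]], "jaw": [0.01, 0.01, 0.01]}}

```text
clock: 9.95
ee_pos: [0.5499, -0.2298, 0.069]
orientation: [3.138, 0.0, 1.221]
force: [1.7, -0.2, 10.6]
width: 0.0231
grip_force: 89.7
```

```bash
python3 - <<'E'
from h import *
s=state();print(s["ft_torque"],s["force"],s["orientation"])
E
```

```text
[-0.12920551 -0.34973517  0.10585608] [ 1.66631906 -0.22282698 10.56085534] [3.13794529e+00 3.58055890e-04 1.22139189e+00]
```

>>> {"fn": "drive_tool", "kwargs": {"dp": [[0, 0, 0], [0, 0, 0], [0, 0, 0], [0, 0, 0]], "rot": [[0, 0, 1.5], [0, 0, 0], [0, 0, 0], [0, 0, 0]], "jaw": [0.01, 0.01, 0.01, 0.01]}}

```text
clock: 10.35
ee_pos: [0.55, -0.2298, 0.069]
orientation: [3.138, 0.0, 1.196]
force: [1.3, -0.2, 10.4]
width: 0.0226
grip_force: 89.7
```

```bash
python3 - <<'E'
from h import *
s=state();print(s["ft_torque"],s["force"],s["orientation"]); snap("wrist","w4")
E
```

```text
[-0.17105814 -0.3347374   0.07853195] [ 1.34033509 -0.22449873 10.42124598] [3.13774878e+00 1.75481721e-04 1.19644848e+00]
```

View pics/w4.png

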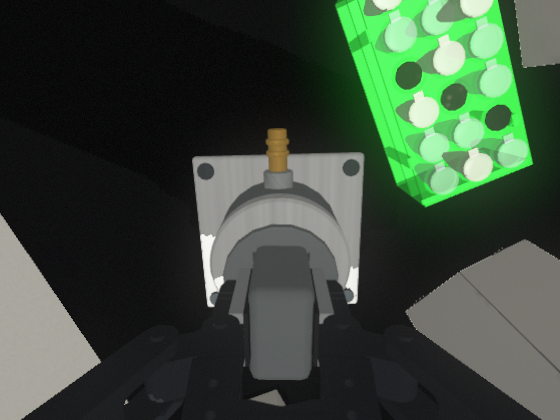

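The wrist view shows the plug seated with its collar close over the valve top (280,265), still gripped and turned about 91°. The axial force and the return torque both match fully home at the stop.

```bash
python3 -c "
from rig import sign_off
print(sign_off())"
```

```text
the job is handed in; nothing more can be done
None
```

I handed the job in at about 10.4 s on the robot's clock: the plug is pushed home in the valve, turned about 91° clockwise and still held at about 90 N. The force, torque and last wrist view fit fully home at the stop, but no verdict came back.

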